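Let the filling funnel out one hole

TASK

On the herb counter stand two alike telescopic arms; one carries a round funnel, the other a square bag frame. Squeeze the funnel arm's spring pin flush and slide its square outer tube one hole farther out from its stand, so that the pin springs out in the next hole and the funnel stands over the tin. Leave the other arm's tube at the hole where it is, and let go.

Things in the scene. Friction and masses are not known exactly. Their poses are not given: they have to be found in the camera images.
- funnel_grip (a point): Point on the axis of the funnel arm's outer tube (grey painted steel, square, 30 mm wide and high) abreast of its pin, 120 mm above the counter, fixed to the stand. x: along the tube, outwards from the post; y: to the side where the pin sticks out; z up. From 95 mm behind to 115 mm ahead of it the tube is clear: nothing beside it, 90 mm free below. The tube slides 40 mm between holes.
- funnel_stand: Steel stand of the funnel arm; origin on the counter below the pin, axes as funnel_grip. Its post is 180 mm behind the origin, top 138 mm high; a fixed tin, 86 mm wide, 70 mm high, is 215 mm ahead. The funnel, 104 mm wide, rim 164 mm high, is 175 mm ahead at the start. The twin arm with a square wire frame stands 300 mm or more to one side.
- funnel_sleeve (a joint): Slide of the funnel arm's outer tube along x, in m, growing outwards from the post: 0 at the start, +0.040 at the next hole (play 1.5 mm). It is locked while the pin is out. Once moved with the pin flush, the tube's wall keeps the pin in until the next hole comes, where it springs out and locks by itself. Takes about 3 N, up to 10 N to start. Holes look like black 19 mm discs.
- funnel_pin (a joint): How far the pin is pressed in, in m: 0 out, 0.010 flush, 0.012 under the tube's wall. Round-ended steel pin, 16 mm diameter, level at mid height of the tube, 10 mm proud of its +y face, fixed to the inner tube; 3 N at first, 7 N when in. A level pinch across the tube at the pin is 40 mm wide, 30 mm with the pin flush; tube and pin are squeezed together and the tube is then slid in that grip.
- frame_sleeve (a joint): Slide of the other arm's outer tube (the arm with the square wire frame, 98 mm wide), same make and meaning, in m: 0 at the start, to stay there.

How it is judged:
On the way:
1. the funnel arm's pin is pressed flush (value of joint funnel_pin above 0.0085 m), for 0.05 s.
At the end, for the whole second after the job is handed in: The funnel arm's tube is one hole (40 mm, within 4 mm) farther out than at the start, at rest, with its pin sprung out again (pressed in by less than 2 mm), and the other arm's tube is still at its hole (within 5 mm) (value of joint funnel_sleeve between 0.036 and 0.044 m and value of joint funnel_pin below 0.002 m and velocity of joint funnel_sleeve between -0.005 and 0.005 m/s and value of joint frame_sleeve between -0.005 and 0.005 m); the robot touches nothing.
It fails at once if the other arm's tube is slid out of its hole (value of joint frame_sleeve above 0.01 m or value of joint frame_sleeve below -0.01 m).
It also fails if it takes over 32 s, if anything falls off the work surface, if the arm or the gripper's body presses on something with over 40 N, if the wrist force passes 120 N, or if a joint passes its speed limit or range.

ROBOT

A 7-joint arm with a two-finger parallel gripper is mounted at the origin on the work surface. World frame = base frame: x ahead of the robot, y to its left, z up, the work surface at z = 0. Lengths are in m, angles in rad, forces in N, time in s.
With the tool pointing down it reaches from about 0.4 to 0.9 m from the base axis. Payload 5.6 kg.
Tool frame: the origin (TCP) lies midway between the tips of the shut fingers; the grasp point (between the pads) lies 19 mm behind it; z points along the fingers, y is the line along which they close (so a half turn about z gives the same grasp; the last joint's range is limited). The gripper opens to 92 mm and grips with 3 to 60 N. Pads are 20 mm wide; open, the fingers measure 128 mm over their backs; the gripper's body (75 mm by 189 mm) begins 69 mm behind the grasp point.
Start: joints at [1.084, 0.468, -0.012, 1.603, 0.006, 1.071, -0.056], TCP at [0.279, -0.587, 0.215] pointing down, gripper open.
Joint ranges: [-2.53, 2.53], [-0.31, 2.02], [-1.57, 1.55], [0.28, 2.44], [-1.29, 4.43], [0.15, 1.84], [-2.92, 2.92]. Speed limits (rad/s): [2.57, 2.57, 3.14, 3.14, 3.14, 3.14, 3.14].

INTERFACE

Orientations are given as a 3x3 rotation matrix whose columns are the frame's x, y, z axes.
In Python, from station import env, effector, solver, viewer, workorder, search_frame, tip_of gives the robot as it stands. Calls block until the motion is done:
- env.reach(position, orientation): joint-space move of the TCP to a pose.
- env.movel(position, frame=None, rate=0.15): straight line of the TCP; frame=None keeps the orientation; rate is the mean speed in m/s.
- env.goto_joints(angles): joint-space move.
- effector.release() and effector.grasp(squeeze=None): open the fingers fully, or close them until they stop; squeeze is the grip in N (None keeps the last).
- env.pause(seconds).
- solver.inverse_kinematics(position, orientation): joint angles nearest the present ones, or None.
- env.sense(): the state.
- viewer.read_camera(name): name is "scene" or "side" or "wrist"; returns (picture, depth): 420x560x3 uint8, red, green, blue; 420x560 float32, m along the optical axis (not along the pixel's ray), 0 where there is no reading.
- viewer.camera_info(name): a dict with "intrinsics" (3x3 intrinsics, pixels), "eye" and "rotation" of the camera in the world; the wrist camera has in their place "T_tool_cam" (4x4, takes a point from camera to tool coordinates, whose origin is the TCP and whose axes are the flange's). Camera axes: x right, y up, looking along -z (the intrinsics and any distortion apply to the point x, -y, -z); pixel columns grow to the right and rows downward; lengths in m; the calibration is good to about 2 mm. A picture is of the moment at which its call begins: read the wrist's pose just before it. camera_info takes no time and is no camera call.
A pose or a line that the arm cannot do raises env.PlanningError and nothing moves.
- workorder.finish_job(): hands the job in; it is judged then, once.
Trained networks look in the newest picture that a camera, given by its name, has taken for a name from the list of things; names that differ only in an ending like _2 or _b are one class to them, and where a whole thing is asked for, a point or a joint stands for the part that bears it (a point fixed in the world has none). Each returns a list of dicts, best first, with "score" (0 to 1); they miss things now and then, are a little off and sometimes report something else, mostly with a low value. They report only what shows in the picture. A call takes as long as a camera call.
- search_frame(camera, name): "at" ([x, y, z] in m, in world coordinates, good to about 4 mm: the middle of the surface that is visible of it).
- tip_of(camera, name): "at" ([x, y, z] in m, in world coordinates, good to about 4 mm: a listed point, or the origin of a listed thing).
The state is a dict: "t": time; "joint_positions": joint angles; "joint_velocities": joint speeds; "tau": joint torques, N m; "ee_pos": TCP position; "tcp_rot": TCP orientation; "wrist_force": force on the tool from outside, world axes, zero at the start; "moment": the same for the moment, N m; "gripper_width": finger opening in m; "grasp_force": force on a finger pad.
Only numpy, scipy, OpenCV 4.12 (cv2) and the standard library are available. Lean on these libraries where they do the work, as an engineer would, in place of code of your own. Each camera call takes 0.05 s, during which the arm holds its last target. There are 200 camera calls.

## Working session

There is one attempt and no reset: what is moved stays moved. The work goes in short steps, each a Python script; the robot and the scene stay as the last script left them, time stands still between calls to the robot, and variables do not carry over. Pictures are saved under pics/ and viewed, at most 10 in all, crops included, and the job is handed in when it is done.

```bash
mkdir -p pics
python3 - <<'E'
from station import *
import cv2,numpy as np
ims=[]
for c in ("scene","side"):
    p,d=viewer.read_camera(c); cv2.imwrite(f"pics/{c}0.png",p[:,:,::-1]); np.save(f"{c}d.npy",d)
    i=viewer.camera_info(c); print(c,i)
    for n in ("funnel_grip","funnel_stand","funnel_pin"):
        for f in (tip_of,search_frame):
            try: print(n,f.__name__,[(np.round(r["at"],3).tolist(),round(r["score"],2)) for r in f(c,n)])
            except Exception as e: print(n,f.__name__,e)
print(env.sense())
E
```

```text
scene {'intrinsics': array([[481.08934984,   0.        , 267.79027255],
       [  0.        , 481.08934984, 217.39927284],
       [  0.        ,   0.        ,   1.        ]]), 'eye': array([1.14829968, 0.38797813, 0.74798119]), 'rotation': array([[-0.52273364, -0.57475017,  0.62961241],
       [ 0.85234086, -0.33826873,  0.39886004],
       [-0.01626669,  0.74514194,  0.66670749]])}
funnel_grip call [([0.514, 0.169, 0.12], 0.75)]
funnel_grip call [([0.647, 0.158, 0.054], 0.93)]
funnel_stand call [([0.517, 0.175, 0.002], 0.87)]
funnel_stand call [([0.645, 0.167, 0.056], 0.67)]
funnel_pin call it knows: funnel_grip, funnel_stand
funnel_pin call [([0.524, 0.197, 0.123], 0.48)]
side {'intrinsics': array([[468.19897651,   0.        , 279.90179044],
       [  0.        , 468.19897651, 205.7867038 ],
       [  0.        ,   0.        ,   1.        ]]), 'eye': array([0.20688254, 0.4737812 , 0.68096976]), 'rotation': array([[-0.84444339,  0.3812105 , -0.37628968],
       [-0.53556401, -0.61308922,  0.58076915],
       [-0.00930384,  0.69195387,  0.72188176]])}
funnel_grip call [([0.516, 0.173
[... 398 characters left out ...]
, 'joint_velocities': array([-0.00023681,  0.00038462, -0.00105929, -0.00076581, -0.00059574,
       -0.00150878, -0.00014307]), 'tau': array([ 3.55317252e-04, -5.20133471e+01, -1.21092901e-02, -2.43949521e+01,
       -5.66165044e-02,  1.15149992e-02,  2.51410728e-05]), 'ee_pos': array([ 0.27906212, -0.5870608 ,  0.21458285]), 'tcp_rot': array([[ 9.03177939e-01,  4.29266363e-01,  1.20650924e-05],
       [ 4.29266363e-01, -9.03177937e-01, -6.01143302e-05],
       [-1.49081347e-05,  5.94730752e-05, -9.99999998e-01]]), 'wrist_force': array([ 0.05008713, -0.27630864,  0.48418493]), 'moment': array([-0.0277472 , -0.00664701, -0.04229403]), 'grasp_force': 0.0, 'gripper_width': 0.09148811429704934}
```

View pics/scene0.png

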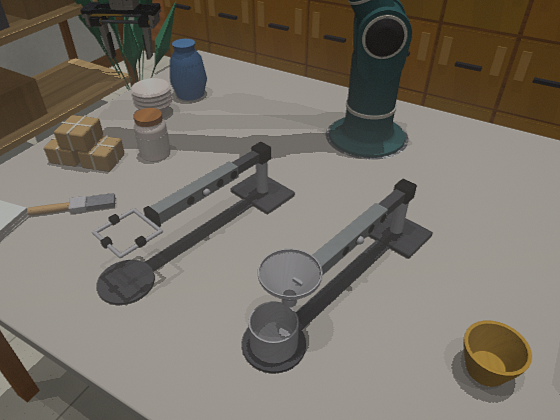

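View pics/side0.png

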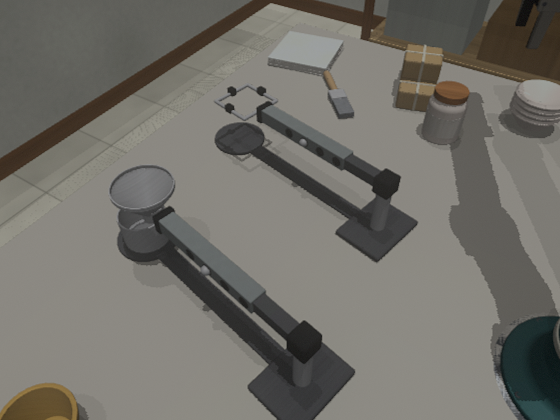

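The scene view shows the funnel arm on the right: pin at about (361,240), funnel (290,272), post (402,188). The twin arm is on the left. In the side view the funnel arm's pin is at (205,269) and its tube runs from (165,220) to (262,290). Next I fit the tube axis from the depth data.

```bash
cat > h.py <<'E'
from station import *
import cv2,numpy as np
def cloud(i,d,R=None,eye=None):
    K=i["intrinsics"]; R=i["rotation"]; eye=i["eye"]
    v,u=np.mgrid[:d.shape[0],:d.shape[1]]
    P=np.stack([(u-K[0,2])/K[0,0]*d,-(v-K[1,2])/K[1,1]*d,-d],-1)@R.T+eye
    P[d==0]=np.nan
    return P
E
python3 - <<'E'
from h import *
g=np.array([.516,.171])
for c,(u,v) in (("scene",(361,240)),("side",(205,269))):
    P=cloud(viewer.camera_info(c),np.load(c+"d.npy")); 
    print(c,"pin",np.nanmedian(P[v-1:v+2,u-1:u+2].reshape(-1,3),0).round(4))
    Q=P.reshape(-1,3)
    m=(np.linalg.norm(Q[:,:2]-g,axis=1)<.085)&(abs(Q[:,2]-.135)<.005)
    T=Q[m]
    r=cv2.minAreaRect((T[:,:2]*1000).astype(np.float32)); print(m.sum(),r,np.median(T[:,2]))
    w=T.mean(0); e=np.linalg.svd(T[:,:2]-w[:2],full_matrices=False)[2][0]; n=np.array([-e[1],e[0]])
    s=(T[:,:2]-g)@n; print("dir",e,np.degrees(np.arctan2(e[1],e[0])),"lat pct",np.percentile(s,[2,50,98]), "ctr",w, 'center line at g',g+n*np.median(s))
E
```

```text
scene pin [0.5264 0.1953 0.1245]
1089 ((516.9354248046875, 174.82577514648438), (31.811094284057617, 169.5831756591797), 77.7411880493164) 0.13538219769952298
dir [ 0.97703335 -0.21308642] -12.303286090807461 lat pct [-0.01011791  0.00538907  0.01893217] ctr [0.5210039  0.17526929 0.13520162] center line at g [0.51714834 0.1762653 ]
side pin [0.5194 0.1934 0.1281]
2015 ((517.1991577148438, 176.0697021484375), (32.72835159301758, 169.75440979003906), 77.38333129882812) 0.1362855492063778
dir [-0.97680981  0.21410882] 167.63675103513313 lat pct [-0.01923253 -0.00584954  0.00950569] ctr [0.51208808 0.17766432 0.13610728] center line at g [0.51725244 0.17671389]
```

```bash
cat >> h.py <<'E'
ex=np.array([.977,-.2132,0]); ex/=np.linalg.norm(ex); ey=np.array([-ex[1],ex[0],0]); G=np.array([.518,.1762,.101])
def rot(s): y=s*ey; z=np.array([0,0,-1.]); return np.stack([np.cross(y,z),y,z],1)
E
python3 - <<'E'
from h import *
q0=np.array(env.sense()["joint_positions"])
for s in (1,-1):
    for off in (0,.045): print(s,np.round(solver.inverse_kinematics(G+ex*off,rot(s)),2))
s=min((1,-1),key=lambda s:abs(solver.inverse_kinematics(G+[0,0,.2],rot(s))-q0).max()); print(s)
p=np.array(env.sense()["ee_pos"]); env.movel(p+[0,0,.09],rate=.2)
env.reach(G+[0,0,.17],rot(s))
st=env.sense(); p,d=viewer.read_camera("wrist"); cv2.imwrite("pics/wrist0.png",p[:,:,::-1])
i=dict(viewer.camera_info("wrist")); T=i["T_tool_cam"]
i["rotation"]=st["tcp_rot"]@T[:3,:3]; i["eye"]=st["tcp_rot"]@T[:3,3]+st["ee_pos"]
P=cloud(i,d); np.save("wP.npy",P)
print(st["t"],st["ee_pos"],T)
for n,f in (("funnel_grip",tip_of),("funnel_stand",tip_of),("funnel_pin",search_frame)): print(n,[(np.round(r["at"],4),r["score"]) for r in f("wrist",n)])
L=(P-G)@np.stack([ex,ey,[0,0,1]],1); np.save("wL.npy",L)
m=(abs(L[...,0])<.08)&(abs(L[...,1])<.03)&(abs(P[...,2]-.135)<.005)
print(m.sum(),np.nanpercentile(L[m],[1,50,99],axis=0), np.polyfit(L[m][:,0],L[m][:,1],1))
m=(abs(L[...,0])<.03)&(L[...,1]>.0185)&(L[...,1]<.03)&(P[...,2]>.105)&(P[...,2]<.135)
print(m.sum(), np.nanpercentile(L[m],[2,50,98],axis=0) if m.any() else 0)
E
```

```text
1 [ 0.25  0.61 -0.83  1.91  0.58  0.88  0.48]
1 [ 0.22  0.64 -0.76  1.81  0.55  0.91  0.56]
-1 [-0.01  0.5  -0.47  1.92  0.31  0.79 -2.44]
-1 [-0.03  0.54 -0.41  1.83  0.29  0.83 -2.37]
1
4.0167 [0.51847022 0.17519115 0.27084443] [[-6.10411475e-04  9.71255063e-01  2.38040395e-01  6.66708886e-02]
 [ 9.99999095e-01  3.07528404e-04  1.30953573e-03  2.86028351e-04]
 [ 1.19868903e-03  2.38040979e-01 -9.71254372e-01 -1.69992155e-01]
 [ 0.00000000e+00  0.00000000e+00  0.00000000e+00  1.00000000e+00]]
funnel_grip [(array([0.5183, 0.1767, 0.1179]), 0.78)]
funnel_stand []
funnel_pin []
4901 [[-0.07904477 -0.01602263  0.03196638]
 [-0.0072841  -0.0013581   0.03386102]
 [ 0.07798707  0.01320147  0.03554381]] [-0.00022552 -0.00138733]
52 [[-0.0056701   0.01860659  0.01962512]
 [-0.00036147  0.01992781  0.02408104]
 [ 0.00633279  0.02302214  0.02705864]]
```

View pics/wrist0.png

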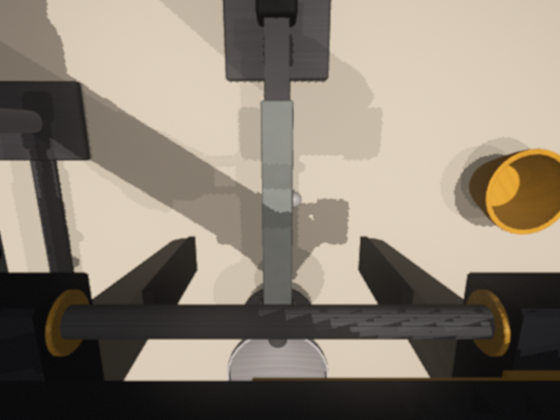

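The wrist view shows the pin at (296,198) beside the tube, within about 1 mm of my estimate. The fingers straddle the tube, so I descend and squeeze.

Run:
```python
from h import *
B=np.stack([ex,ey,[0,0,1]],1)
def show(k):
    s=env.sense(); print(k,round(s["t"],2),"w",round(s["gripper_width"],4),"f",round(float(s["grasp_force"]),1),"F",(s["wrist_force"]@B).round(1),"pos",((s["ee_pos"]-G)@B).round(4))
    return s
H=G-ey*.0007
env.movel(H,rate=.12); show("down")
effector.grasp(30); env.pause(.2); s=show("grip")
if .027<s["gripper_width"]<.034:
    for d in (.003,.01,.02,.03,.036,.039,.041):
        env.movel(H+ex*d,rate=.05); s=show(d)
        if abs(s["wrist_force"]@ex)>30: print("stiff"); break
    env.pause(.3); show("end")
```

```text
down 5.78 w 0.0917 f 0.0 F [0.2 0.1 1.1] pos [ 0.0004 -0.0004  0.0007]
grip 6.94 w 0.0297 f 30.0 F [-1.7 -2.3  3.7] pos [-0.     -0.0014  0.    ]
0.003 7.19 w 0.0298 f 30.0 F [-3.5 -3.3  6.4] pos [ 0.0022 -0.0014  0.    ]
0.01 7.48 w 0.0299 f 30.0 F [ 2.8 -2.   1.5] pos [ 0.011  -0.0013  0.    ]
0.02 7.83 w 0.0294 f 30.0 F [ 0.5 -3.5  3.7] pos [ 0.0205 -0.0013  0.    ]
0.03 8.18 w 0.0295 f 30.0 F [ 6.6 -2.7  1.5] pos [ 0.0317 -0.0013  0.    ]
0.036 8.45 w 0.0298 f 30.0 F [ 5.6 -3.8  1.3] pos [ 0.0377 -0.0013  0.    ]
0.039 8.7 w 0.0294 f 30.0 F [ 1.5 -4.5  4.1] pos [ 0.0395 -0.0013  0.    ]
0.041 8.95 w 0.0297 f 30.0 F [ 0.  -5.1  4.9] pos [ 0.041  -0.0013  0.    ]
end 9.25 w 0.0297 f 30.0 F [ 0.3 -4.7  5.8] pos [ 0.041  -0.0013  0.    ]
```

The tube seems to have moved about 41 mm. A small push in each direction should show whether the pin has locked.

Run:
```python
from h import *
B=np.stack([ex,ey,[0,0,1]],1); H=G-ey*.0007
for d in (.043,.0445,.041,.038,.040):
    env.movel(H+ex*d,rate=.03); s=env.sense(); print(d,s["t"],(s["wrist_force"]@B).round(1),((s["ee_pos"]-G)@B).round(4),s["gripper_width"])
for c in ("scene","side"):
    p,_=viewer.read_camera(c); cv2.imwrite(f"pics/{c}1.png",p[:,:,::-1])
    print([(np.round(r["at"],4),r["score"]) for r in search_frame(c,"funnel_pin")])
```

```text
0.043 9.5 [-3.9 -6.1  7.2] [ 0.0419 -0.0013  0.    ] 0.029948319021313785
0.0445 9.75 [-6.8 -7.6 10.7] [ 0.0421 -0.0013  0.    ] 0.029446438036422856
0.041 10.0167 [-1.6 -5.3  5.9] [ 0.0403 -0.0013  0.    ] 0.029754392550682403
0.038 10.2667 [ 1.9 -4.6  5.3] [ 0.0382 -0.0013  0.    ] 0.029919385097157837
0.04 10.5167 [ 0.4 -5.1  6.1] [ 0.0399 -0.0013  0.    ] 0.030203597026559854
[]
[(array([0.5182, 0.1936, 0.1217]), 0.39)]
```

Run:
```python
from h import *
effector.release(); env.pause(.1)
p=env.sense()["ee_pos"]; env.movel(np.array(p)+[0,0,.17],rate=.15)
env.movel(G+[0,0,.17],rate=.15)
st=env.sense(); p,d=viewer.read_camera("wrist"); q,_=viewer.read_camera("side")
i=dict(viewer.camera_info("wrist")); T=i["T_tool_cam"]
i["rotation"]=st["tcp_rot"]@T[:3,:3]; i["eye"]=st["tcp_rot"]@T[:3,3]+st["ee_pos"]
P=cloud(i,d);L=(P-G)@np.stack([ex,ey,[0,0,1]],1);L0=np.load("wL.npy")
for X in (L0,L):
    m=(X[...,0]>-.15)&(X[...,0]<0)&(abs(X[...,1])<.005)&(abs(X[...,2]-.034)<.004); print("rear end",np.sort(X[m][:,0])[:4], m.sum())
    m=(abs(X[...,0])<.06)&(X[...,1]>.0185)&(X[...,1]<.03)&(X[...,2]>.005)&(X[...,2]<.034); print("pin",m.sum(),np.median(X[m],0),X[m][:,1].max())
print(env.sense()["t"])
a=cv2.resize(p[80:260,220:360],None,fx=2.6,fy=2.6); b=cv2.resize(q[180:320,130:290],(535,468))
cv2.imwrite("pics/after.png",cv2.resize(np.hstack([a,b]),(790,410))[:,:,::-1])
```

```text
rear end [-0.14995036 -0.14991243 -0.14990196 -0.14984843] 1429
pin 52 [-0.00036147  0.01992781  0.02408104] 0.023035278494391194
rear end [-0.1493914  -0.14934332 -0.14921886 -0.14916768] 1195
pin 43 [-0.0001056   0.02032515  0.02352157] 0.022603411656854495
13.625
```

View pics/after.png

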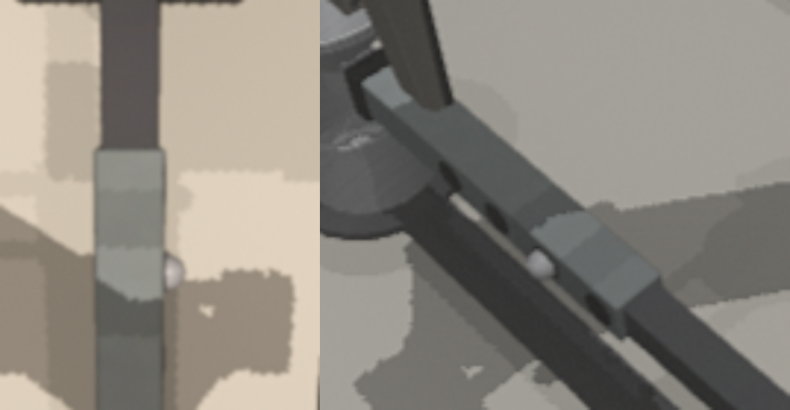

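The crops show the pin sprung out at (173,270) left and (540,263) right. The tube's rear end is now about 46 px from the pin nearer than before, which is about 40 mm, or one hole. The gripper is clear, so I hand the job in.

```bash
python3 -c "
from station import *
print(workorder.finish_job())"
```

```text
the job is handed in; nothing more can be done
None
```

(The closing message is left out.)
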